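# Set the iris of the light stage

### The job

Push the upright pin of the light stage's iris lever round its arc until the lever's pointed end stands at the one long mark on the scale, then press the push switch on the small lamp supply box fully in and let it come out again. Do it with the fingertips only: push the lever gently without pinching it, lift nothing, and leave the dish on the stage and everything else on the bench where it stands, with the lever still at the long mark when you finish.

Things in the scene. Friction and masses are not known exactly. Their poses are not given: they have to be found in the camera images.
- stand: Light stage: a low round grey housing, 232 mm across at the foot, 220 mm at the top, 40 mm high, screwed to the bench; a white window 74 mm across in its middle, top at 44 mm. Origin: centre of the underside, on the vertical axis about which the iris ring turns; z up.
- iris (a joint): Angle of the iris lever, rad, 0 to 3.4 between stops; grows anticlockwise seen from above. Lever: a dark ring (112 mm across, top at 51 mm) round the window, a flat steel arm (12 mm wide, top at 57 mm) pointing outwards, an upright pin on it. Dry friction (0.12 N m, 2 N at the pin), no spring: stays where left. Starts at 0.15 to 0.8; the long mark lies anticlockwise of it, at 1.35 to 2.95.
- pin_top (a point): Centre of the top of the lever's upright pin: black, 12 mm in diameter, from 57 mm to 100 mm above the bench, 66 mm from the ring's axis. Its x axis points radially outwards along the lever.
- pointer (a point): The lever's pointed outer end, 81 mm from the ring's axis, 53 mm above the bench, just inside the scale. Its x axis points radially outwards.
- mark (a point): Point on the long mark's line, 81 mm from the ring's axis, 44 mm up (3 mm inside the mark's inner end); x axis radially outwards along the mark. The scale is a fixed flat aluminium annulus, 83 to 109 mm from the axis, top at 43 mm, with thin black marks 7 mm long every 10 degrees all the way round and one long thick black mark, 24 x 6 mm.
- lamp_key_top (a point): Centre of the top of the push switch: a round white spring plunger 26 mm in diameter in a black housing, on top of the lamp supply box, a grey box 100 x 85 mm, 39 mm high, fixed to the bench, to the left or the right of the stage. It is pressed straight down.
- lamp_key (a joint): Travel of the push switch, m: 0 out, 0.006 fully in (about 4 N there); it springs out again.
- dish: Closed glass dish, 58 mm across, 14 mm high (up to the lid), lying loose on the white window of the stage; origin at the centre of its underside.
- tub: White screw-capped tub, 72 mm across, 105 mm high, standing loose to the other side of the stage from the lamp supply box; origin at the centre of its underside.
- vial_a: Amber vial with a white cap, 29 mm across, 49 mm high, loose, beyond the stage to the left; origin at the centre of its underside.
- vial_b: Amber vial like the other, loose, beyond the stage to the right; origin at the centre of its underside.
- flask: Amber conical flask, 82 mm across, 128 mm high, loose, far left; origin at the centre of its underside.
- beaker: Open glass beaker, 80 mm across the mouth, 105 mm high, loose, far right; origin at the centre of its underside.
- bottle: White bottle with a blue cap, 64 mm across, 140 mm high, loose, left; origin at the centre of its underside.
There are look-alikes about, which are no part of the job. Leave any orange look-alike of the stand alone.

How it is judged (in metres and radians):
On the way, in this order (a step that is already met when the one before it is completed fails the run):
1. the lever's pointed end stands at the long mark (horizontal distance between pointer and mark below 0.006 m and velocity of joint iris between -0.05 and 0.05 rad/s), for 0.3 s.
2. the lamp switch is pressed in (value of joint lamp_key above 0.0045 m), for 0.05 s.
At the end, for the whole second after the job is handed in: The lever's pointed end is within 6 mm (under half of a 10 degree division) of the long mark's line and at rest, the lamp switch has been pressed at least 4.5 mm after that and is out again, the dish is within 12 mm and every other loose thing within 20 mm of where it was (horizontal distance between pointer and mark below 0.006 m and value of joint lamp_key below 0.0015 m and velocity of joint iris between -0.02 and 0.02 rad/s and distance of dish from where it was at the start of the episode below 0.012 m and distance of each of tub, vial_a, vial_b, flask, beaker, bottle from where it was at the start of the episode below 0.02 m); the robot touches nothing.
It fails at once if the lever is pinched or pushed hard (over 18 N) (contact force between the fingers and iris above 18 N).
It fails at once if the dish on the stage is shifted more than 12 mm or lifted (distance of dish from where it was at the start of the episode above 0.012 m).
It fails at once if a thing on the bench is moved more than 20 mm, lifted or tipped over (distance of any of tub, vial_a, vial_b, flask, beaker, bottle from where it was at the start of the episode above 0.02 m or angle between any of tub, vial_a, vial_b, flask, beaker, bottle's own z axis and vertical above 0.35 rad).
It also fails if it takes over 51 s, if anything falls off the work surface, if the arm or the gripper's body presses on something with over 40 N, if the wrist force passes 120 N, or if a joint passes its speed limit or range.

### The arm

A 6-joint arm with a two-finger parallel gripper is mounted at the origin on the work surface. World frame = base frame: x ahead of the robot, y to its left, z up, the work surface at z = 0. Lengths are in mm, angles in rad, forces in N, time in s.
With the tool pointing down it reaches from about 275 to 1000 mm from the base axis. Payload 8.4 kg.
Tool frame: the origin (TCP) lies midway between the tips of the shut fingers; the grasp point (between the pads) lies 19 mm behind it (bot.grasp_offset is the z of the grasp point in the tool frame, in mm); z points along the fingers, y is the line along which they close (so a half turn about z gives the same grasp; the last joint's range is limited). The gripper opens to 85 mm and grips with 20 to 120 N. Pads are 22 mm wide; open, the fingers measure 114 mm over their backs; the gripper's body (76 mm by 85 mm) begins 54 mm behind the grasp point. The pads swing forward as they close: fully open they stand 13 mm farther back than shut.
Start: joints at [-1.111, 0.353, 1.633, -0, 1.155, -0.002], TCP at [278.474, -559.536, 231.281] pointing down, gripper open.
Joint ranges: [-2.63, 2.63], [-0.92, 2.1], [0.06, 2.66], [-1.3, 4.44], [0, 2.69], [-3.02, 3.02]. Speed limits (rad/s): [2.22, 2.22, 2.79, 3.14, 3.14, 3.14].

### API

Orientations are given as a unit quaternion [x, y, z, w].
In Python, from bench import bot gives the robot as it stands.
- The arm moves only by the shell command python3 -m crank 'ROWS' [OPENING] [FORCE]. ROWS is JSON, one flat list of numbers, 6 for each row, row after row: the shift along the world's x, y, z in units of 0.5 m (1.0 is 0.5 m), then the turn, a rotation vector about the world's x, y, z in units of pi rad (1.0 is pi rad). A call has 1 to 10 rows; each row is the pose to reach, as a shift and turn from the pose commanded when the call began, turning the shorter way round; what a row does not reach only later rows make up. A row lasts 1/8 s, in which the tool goes at most 62.5 mm and 10.7 degrees, less where a joint would pass 70% of its speed; a pose out of reach is approached as far as the arm can. A call with a number of a shift or a turn outside -1 to 1 is refused whole. A call with a gripper value outside its range is refused whole. OPENING is the opening, from 0 (shut) to 1 (fully open), set as the call begins (- or left out, the last holds). The fingers move at their own pace and stop on an object; FORCE is the grip in N (left out, the last holds). Time passes only in rows, so rows that repeat a pose let the fingers close. It gives the time, the measured TCP pose, the force, the opening and the grip force at its end, in the units of the state.
- bot.get_state(): the state, without advancing time (a new reading comes with each control period).
- bot.snapshot(name): name is "side" or "top" or "wrist"; returns the picture (420x560x3 uint8, red, green, blue); there is no depth.
- bot.camera_params(name): a dict with "mtx" (3x3 intrinsics, pixels), "cam_to_world" (4x4, takes a point from camera to world coordinates). Camera axes: x right, y up, looking along -z (the intrinsics and any distortion apply to the point x, -y, -z); pixel columns grow to the right and rows downward; lengths in mm; the calibration is good to about 2 mm. A picture is of the moment at which its call begins: read the wrist's pose just before it. camera_params takes no time and is no camera call; for the wrist camera it gives the pose at the moment of the call.
- bot.close_job(): hands the job in; it is judged then, once.
The state is a dict: "clock": time; "qpos": joint angles; "qd": joint speeds; "joint_torque": joint torques, N m; "eef_pos": TCP position; "eef_rot": TCP orientation; "ft_force": force on the tool from outside, world axes, zero at the start; "moment": the same for the moment, N m; "width": finger opening in mm; "gripper_force": force on a finger pad.
Only numpy, scipy, OpenCV 4.12 (cv2) and the standard library are available. Lean on these libraries where they do the work, as an engineer would, in place of code of your own. Each camera call takes 0.05 s, during which the arm holds its last target. There are 200 camera calls.

## Working session

There is one attempt and no reset: what is moved stays moved. The work goes in short steps, Python scripts to look and compute and a shell command to move; the robot and the scene stay as the last step left them, time stands still between calls to the robot, and variables do not carry over. Pictures are saved under pics/ and viewed, at most 10 in all, crops included, and the job is handed in when it is done.

```bash
mkdir -p pics; cat > h.py <<'E'
from bench import bot
import numpy as np, cv2
def ray(cam,u,v,z,P=None):
    p=P or bot.camera_params(cam);K=np.array(p["mtx"]);T=np.array(p["cam_to_world"])
    d=np.linalg.inv(K)@[u,v,1];d=T[:3,:3]@[d[0],-d[1],-d[2]];o=T[:3,3]
    return o+d*(z-o[2])/d[2]
def proj(cam,X,P=None):
    p=P or bot.camera_params(cam);K=np.array(p["mtx"]);T=np.array(p["cam_to_world"])
    c=T[:3,:3].T@(np.array(X)-T[:3,3]);q=K@[c[0],-c[1],-c[2]];return q[:2]/q[2]
def snap(cam,name):
    im=bot.snapshot(cam);cv2.imwrite(f"pics/{name}.png",im[:,:,::-1]);return im
E
python3 - <<'E'
from h import *
a=snap("top","top0");b=snap("side","side0")
print(bot.camera_params("top"),bot.get_state()["clock"],bot.get_state()["eef_rot"])
E
```

```text
{'mtx': array([[470.01475704,   0.        , 283.27597279],
       [  0.        , 470.01475704, 211.86048798],
       [  0.        ,   0.        ,   1.        ]]), 'cam_to_world': array([[ 6.18678302e-03,  9.82870146e-01, -1.84195548e-01,
         3.10334182e+02],
       [-9.99930136e-01,  4.22530707e-03, -1.10394775e-02,
         7.45463145e+01],
       [-1.00720901e-02,  1.84250978e-01,  9.82827620e-01,
         1.30955296e+03],
       [ 0.00000000e+00,  0.00000000e+00,  0.00000000e+00,
         1.00000000e+00]])} 0.1 [ 9.73457867e-01  2.28865514e-01 -1.28495229e-04 -5.83221031e-04]
```

View pics/top0.png

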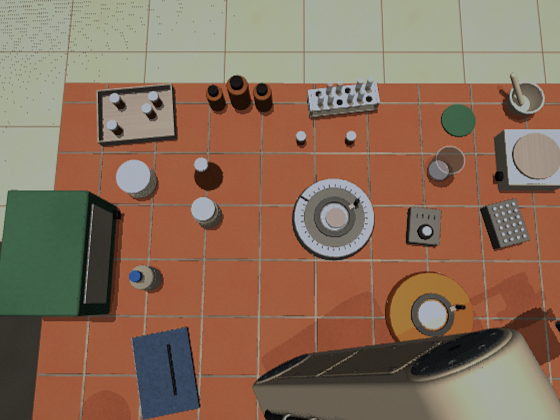

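View pics/side0.png

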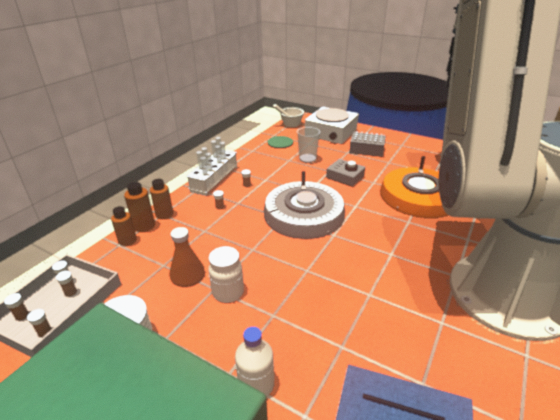

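```bash
python3 - <<'E'
from h import *
im=cv2.imread("pics/top0.png")
cv2.imwrite("pics/c1.png",cv2.resize(im[170:265,285:455],None,fx=4.7,fy=4.7,interpolation=cv2.INTER_CUBIC))
E
```

```text
(no output)
```

View pics/c1.png

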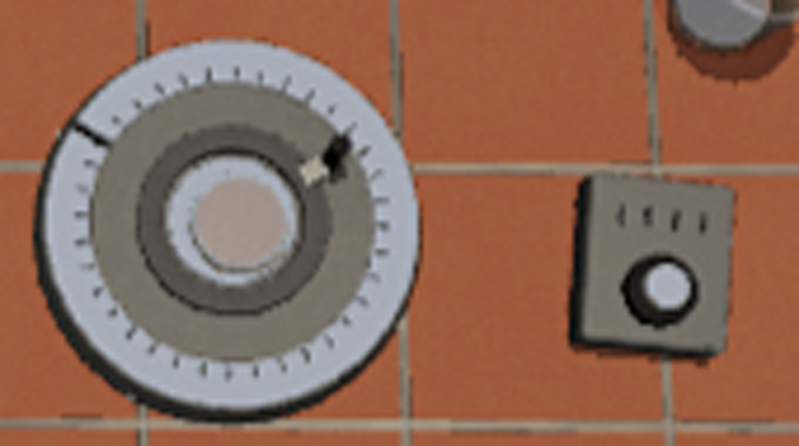

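```bash
python3 - <<'E'
from h import *
f=lambda x,y:(285+(x+.5)/4.7-.5,170+(y+.5)/4.7-.5)
c1=ray("top",*f(234,219),51);c2=ray("top",*f(233.5,221.5),43)
pt=ray("top",*f(343,141),100);m1=ray("top",*f(75,123),43);m2=ray("top",*f(107,144),43)
sw=ray("top",*f(668,288),50)
c=(c1+c2)/2
print(c1,c2,sw);
for p in (pt,m1,m2):
    d=p-c;print(p,np.hypot(*d[:2]),np.degrees(np.arctan2(d[1],d[0])))
s=bot.get_state();print(s["eef_pos"],s["width"])
p=bot.camera_params("wrist");T=np.array(p["cam_to_world"]);print(T.round(2),p["mtx"][0][0])
from scipy.spatial.transform import Rotation as R
print(R.from_quat(s["eef_rot"]).as_matrix().round(2))
for n,u,v,z in (("viala",300,137,49),("vialb",351,136,49),("tub",205,211,105),("beaker",450,160,105)):print(n,ray("top",u,v,z))
E
```

```text
[534.80116014 -50.27083425  51.        ] [534.74987918 -50.75332984  43.        ] [ 495.84514221 -298.65710851   50.        ]
[ 570.61194426 -106.88224701  100.        ] 66.79704204575992 -57.554496535891126
[593.04743758  41.36225725  43.        ] 108.79572895705354 57.61481174863873
[580.52497697  22.63140327  43.        ] 86.27272042593306 57.97503009975629
[ 278.30548336 -559.16312937  230.64928629] 85.75188525828383
[[ 4.5000e-01  8.6000e-01  2.5000e-01  3.3967e+02]
 [-9.0000e-01  4.3000e-01  1.2000e-01 -5.2779e+02]
 [-0.0000e+00 -2.7000e-01  9.6000e-01  3.7304e+02]
 [ 0.0000e+00  0.0000e+00  0.0000e+00  1.0000e+00]] 313.49127860694784
[[ 0.9   0.45 -0.  ]
 [ 0.45 -0.9   0.  ]
 [ 0.   -0.   -1.  ]]
viala [760.93197423  43.00475968  49.        ]
vialb [ 764.24918007 -100.24330641   49.        ]
tub [537.49235855 292.6291492  105.        ]
beaker [ 677.9554308  -353.36340856  105.        ]
```

```bash
python3 -m crank '[0.1,0.17,0,0,0,0, 0.2,0.34,0,0,0,0.01, 0.3,0.5,0,0,0,0.02, 0.38,0.64,0,0,0,0.03, 0.45,0.75,0,0,0,0.033, 0.5,0.83,0,0,0,0.033, 0.525,0.868,0,0,0,0.033, 0.525,0.868,0,0,0,0.033, 0.525,0.868,0,0,0,0.033, 0.525,0.868,0,0,0,0.033]' 0
python3 - <<'E'
from h import *
print(bot.get_state()["qpos"],bot.get_state()["eef_rot"])
print(proj("wrist",[534.8,-50.5,51]),proj("wrist",[570.3,-106.2,100]),proj("wrist",[577.9,18,43]))
im=snap("wrist","w0")
E
```

```text
clock: 1.35
eef_pos: [540.8, -125.2, 230.9]
eef_rot: [0.96, 0.28, -0.0, -0.0]
ft_force: [-0.5, -0.3, -1.2]
width: -0.1
gripper_force: 0.0
[-2.30015212e-01  2.45633125e-01  1.78414637e+00 -4.27674449e-04
  1.11271300e+00  7.73925290e-01] [ 9.60075883e-01  2.79739272e-01 -4.86090311e-04 -5.39677798e-05]
[215.44961598 154.97474516] [280.40408939 160.96913792] [177.57825412  78.72822071]
```

View pics/w0.png

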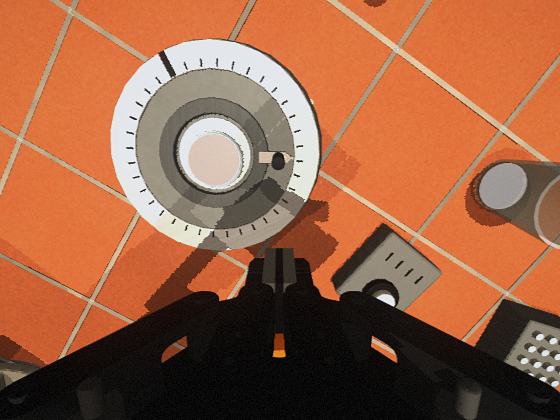

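```bash
python3 -m crank '[0,0,-0.1,0,0,0, 0,0,-0.2,0,0,0, 0,0,-0.3,0,0,0, 0,0,-0.318,0,0,0, 0,0,-0.318,0,0,0]'
cat >> h.py <<'E'
C=np.array([534.8,-50.5])
def F(phi,t,r=66):
    a=np.radians(phi);return C+r*np.array([np.cos(a),np.sin(a)])+t*np.array([-np.sin(a),np.cos(a)])
def table(p0,phi0,rows,r=66):
    for ph,t in rows:
        d=(F(ph,t,r)-p0)/500;print(f"{ph},{t}: {d[0]:.3f},{d[1]:.3f},0,0,0,{(ph-phi0)/180:.3f}")
E
python3 - <<'E'
from h import *
p=F(-57.5,-35);print(p)
table(p,-57.5,[(-57.5,t) for t in(-29,-24,-20,-17)]+[(-57.5+4*i,-17) for i in range(1,7)])
p=F(-33.5,-17);table(p,-33.5,[(-33.5+5*i,-17) for i in range(1,11)])
E
```

```text
clock: 2.02
eef_pos: [540.9, -126.5, 72.8]
eef_rot: [0.96, 0.278, -0.0, -0.0]
ft_force: [-0.1, -1.6, 0.3]
width: -0.1
gripper_force: 0.0
[ 540.74307355 -124.96932172]
-57.5,-29: 0.010,0.006,0,0,0,0.000
-57.5,-24: 0.019,0.012,0,0,0,0.000
-57.5,-20: 0.025,0.016,0,0,0,0.000
-57.5,-17: 0.030,0.019,0,0,0,0.000
-53.5,-17: 0.039,0.023,0,0,0,0.022
-49.5,-17: 0.048,0.026,0,0,0,0.044
-45.5,-17: 0.056,0.031,0,0,0,0.067
-41.5,-17: 0.064,0.036,0,0,0,0.089
-37.5,-17: 0.072,0.042,0,0,0,0.111
-33.5,-17: 0.079,0.048,0,0,0,0.133
-28.5,-17: 0.008,0.008,0,0,0,0.028
-23.5,-17: 0.016,0.017,0,0,0,0.056
-18.5,-17: 0.023,0.027,0,0,0,0.083
-13.5,-17: 0.029,0.037,0,0,0,0.111
-8.5,-17: 0.034,0.048,0,0,0,0.139
-3.5,-17: 0.038,0.059,0,0,0,0.167
1.5,-17: 0.042,0.071,0,0,0,0.194
6.5,-17: 0.044,0.082,0,0,0,0.222
11.5,-17: 0.045,0.094,0,0,0,0.250
16.5,-17: 0.045,0.106,0,0,0,0.278
```

```bash
python3 -m crank '[0.010,0.006,0,0,0,0, 0.019,0.012,0,0,0,0, 0.025,0.016,0,0,0,0, 0.030,0.019,0,0,0,0, 0.039,0.023,0,0,0,0.022, 0.048,0.026,0,0,0,0.044, 0.056,0.031,0,0,0,0.067, 0.064,0.036,0,0,0,0.089, 0.072,0.042,0,0,0,0.111, 0.079,0.048,0,0,0,0.133]'
python3 - <<'E'
from h import *
print(F(-33.5,-17),proj("wrist",[*F(-33.5,0),100]))
snap("wrist","w1")
E
```

```text
clock: 3.28
eef_pos: [580.7, -101.7, 72.3]
eef_rot: [0.881, 0.473, -0.0, 0.0]
ft_force: [0.6, -1.6, 1.1]
width: -0.1
gripper_force: 1.1
[ 580.45353551 -101.10390001] [280.2865416  257.00882074]
```

View pics/w1.png

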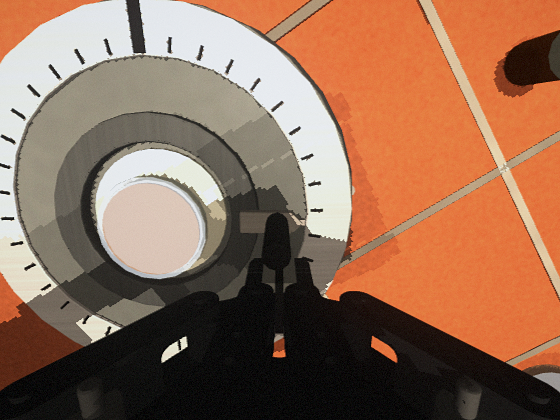

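The view shows the pin (base about (277,222), top about (278,260)) against the middle of the shut fingertips, and the long mark at (135,25). I'll continue round the arc.

```bash
python3 -m crank '[0.008,0.008,0,0,0,0.028, 0.016,0.017,0,0,0,0.056, 0.023,0.027,0,0,0,0.083, 0.029,0.037,0,0,0,0.111, 0.034,0.048,0,0,0,0.139, 0.038,0.059,0,0,0,0.167, 0.042,0.071,0,0,0,0.194, 0.044,0.082,0,0,0,0.222, 0.045,0.094,0,0,0,0.250, 0.045,0.106,0,0,0,0.278]'
python3 - <<'E'
from h import *
print(F(16.5,-17))
table(F(16.5,-17),16.5,[(16.5+5*i,-17) for i in range(1,8)])
E
```

```text
clock: 4.58
eef_pos: [603.6, -48.6, 72.4]
eef_rot: [0.598, 0.801, 0.0, 0.001]
ft_force: [2.5, -2.5, -0.4]
width: 0.1
gripper_force: 1.2
[602.91036336 -48.05492274]
21.5,-17: -0.001,0.012,0,0,0,0.028
26.5,-17: -0.003,0.024,0,0,0,0.056
31.5,-17: -0.006,0.035,0,0,0,0.083
36.5,-17: -0.010,0.046,0,0,0,0.111
41.5,-17: -0.015,0.057,0,0,0,0.139
46.5,-17: -0.021,0.067,0,0,0,0.167
51.5,-17: -0.027,0.077,0,0,0,0.194
```

```bash
python3 -m crank '[-0.001,0.012,0,0,0,0.028, -0.003,0.024,0,0,0,0.056, -0.006,0.035,0,0,0,0.083, -0.010,0.046,0,0,0,0.111, -0.015,0.057,0,0,0,0.139, -0.021,0.067,0,0,0,0.167, -0.027,0.077,0,0,0,0.194, -0.027,0.077,0,0,0,0.194, -0.027,0.077,0,0,0,0.194]'
python3 - <<'E'
from h import *
print(F(51.5,-17), proj("wrist",[*F(51.5,0,81),53]),proj("wrist",[*F(57.8,0,83),43]),bot.get_state()["qpos"])
w=snap("wrist","w2");t=snap("top","t2")
a=cv2.resize(t[170:265,285:400],None,fx=3,fy=3,interpolation=cv2.INTER_CUBIC)
b=np.zeros((420,800-0,3),np.uint8);b[:,:455]=w[:,105:];b[:285,455:]=a[:285,:345];cv2.imwrite("pics/m2.png",b[:,:,::-1])
E
```

```text
clock: 5.7
eef_pos: [589.3, -10.0, 72.2]
eef_rot: [0.332, 0.943, -0.0, -0.0]
ft_force: [0.2, -0.1, 0.1]
width: 0.3
gripper_force: 0.0
[589.19030468  -9.43061047] [306.70425816 222.15313569] [308.13009399 201.30602104] [-1.96158985e-02  4.91332298e-01  1.83025417e+00  4.40499228e-05
  8.20542694e-01 -9.12824658e-01]
```

View pics/m2.png

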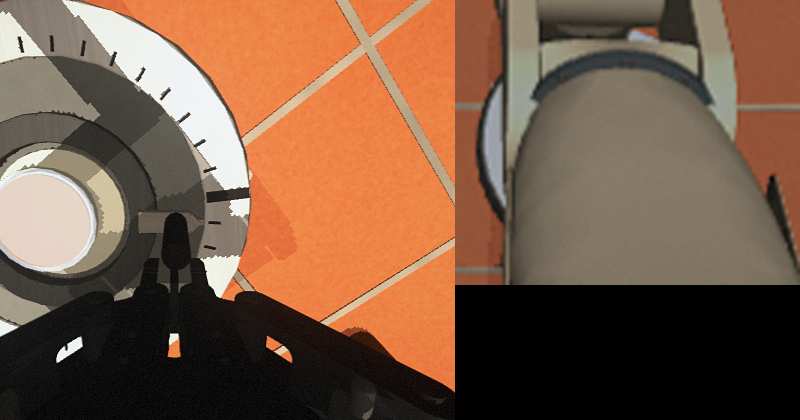

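```bash
python3 - <<'E'
from h import *
im=cv2.imread("pics/w2.png");c=cv2.resize(im[175:265,220:370],None,fx=5,fy=5,interpolation=cv2.INTER_CUBIC)
cv2.imwrite("pics/c2.png",c)
q=lambda X:((proj("wrist",X)-[220,175])*5).round(0)
# lever arm edges (z57) and mark centre line (z43)
for a in (50,51.5,53):print(a,[q([*F(a,s,r),57]) for s in(6,-6) for r in(48,55,62)],q([*F(a,0,81),53]))
for a in (56.5,57.8,59):print(a,[q([*F(a,0,r),43]) for r in(84,107)])
E
```

```text
50 [array([126., 206.]), array([192., 207.]), array([259., 208.]), array([127., 313.]), array([192., 314.]), array([257., 315.])] [434. 254.]
51.5 [array([124., 194.]), array([191., 194.]), array([257., 193.]), array([128., 302.]), array([193., 301.]), array([259., 301.])] [434. 235.]
53 [array([122., 183.]), array([189., 181.]), array([256., 179.]), array([129., 291.]), array([194., 289.]), array([260., 287.])] [434. 217.]
56.5 [array([452., 146.]), array([655., 128.])]
57.8 [array([450., 130.]), array([654., 107.])]
59 [array([449., 115.]), array([653.,  88.])]
```

View pics/c2.png

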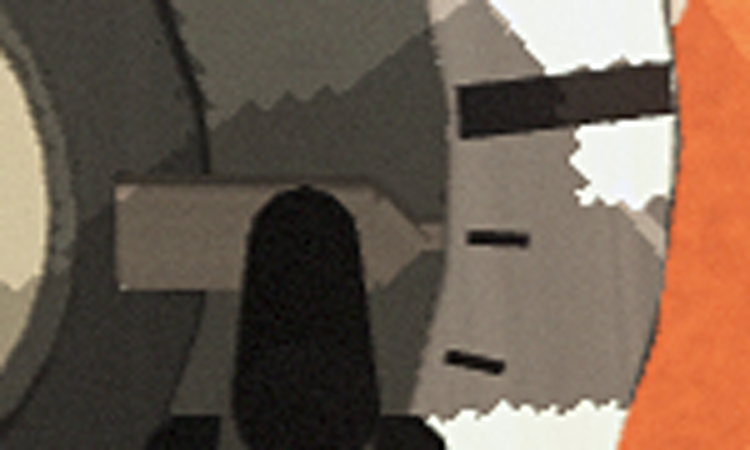

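```bash
python3 - <<'E'
from h import *
table(F(51.5,-17),51.5,[(53.5,-17),(55.5,-17),(57,-17),(58.3,-17),(58.3,-22),(58.3,-32),(58.3,-45)])
E
```

```text
53.5,-17: -0.003,0.004,0,0,0,0.011
55.5,-17: -0.006,0.007,0,0,0,0.022
57,-17: -0.008,0.010,0,0,0,0.031
58.3,-17: -0.010,0.012,0,0,0,0.038
58.3,-22: -0.002,0.007,0,0,0,0.038
58.3,-32: 0.015,-0.003,0,0,0,0.038
58.3,-45: 0.037,-0.017,0,0,0,0.038
```

```bash
python3 -m crank '[-0.003,0.004,0,0,0,0.011, -0.006,0.007,0,0,0,0.022, -0.008,0.010,0,0,0,0.031, -0.010,0.012,0,0,0,0.038, -0.010,0.012,0,0,0,0.038, -0.010,0.012,0,0,0,0.038, -0.002,0.007,0,0,0,0.038, 0.015,-0.003,0,0,0,0.038, 0.037,-0.017,0,0,0,0.038, 0.037,-0.017,0,0,0,0.038]'
python3 - <<'E'
from h import *
im=snap("wrist","w3")
for n,X in (("ptr",[*F(58.2,0,81),53]),("mark",[*F(58.2,0,81),44])):print(n,proj("wrist",X))
u,v=proj("wrist",[*F(58.2,0,81),53]).astype(int);u0=max(u-75,0);v0=max(v-55,0);print(u0,v0)
cv2.imwrite("pics/c3.png",cv2.resize(im[v0:v0+110,u0:u0+150,::-1],None,fx=5,fy=5,interpolation=cv2.INTER_CUBIC))
E
```

```text
clock: 7.05
eef_pos: [609.3, -19.2, 72.3]
eef_rot: [0.275, 0.961, 0.0, 0.001]
ft_force: [-1.1, 0.2, -0.1]
width: 0.0
gripper_force: 0.0
ptr [307.71550543 169.77744315]
mark [306.23403055 167.31492247]
232 114
```

View pics/c3.png

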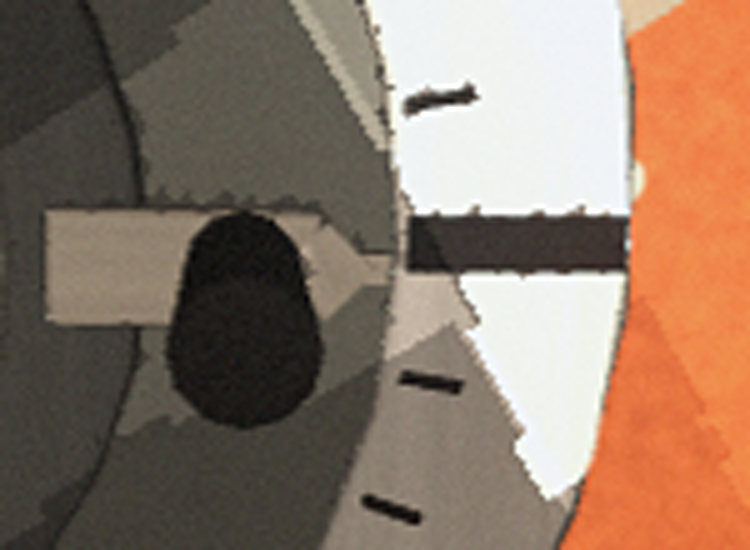

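The lever tip (390,268) lines up with the long mark (centre row 244), allowing about 12 px for parallax. It is within about 1.5 mm. Now I'll lift and go to the switch.

```bash
python3 -m crank '[0,0,0.1,0,0,0, 0,0,0.2,0,0,0, -0.02,-0.11,0.2,0,0,0, -0.04,-0.22,0.2,0,0,0, -0.06,-0.33,0.2,0,0,0, -0.08,-0.44,0.2,0,0,0, -0.1,-0.54,0.2,0,0,0, -0.125,-0.62,0.2,0,0,0, -0.125,-0.62,0.2,0,0,0, -0.125,-0.62,0.2,0,0,0]'
python3 - <<'E'
from h import *
print(proj("wrist",[495.8,-298.7,50]), proj("wrist",[495.8,-298.7,60]))
im=snap("wrist","w4")
t=snap("top","t4")
b=np.zeros((420,800,3),np.uint8);b[:,:450]=im[:,55:505];b[:285,455:]=cv2.resize(t[170:265,285:400],None,fx=3,fy=3,interpolation=cv2.INTER_CUBIC)
cv2.imwrite("pics/m4.png",b[:,:,::-1])
E
```

```text
clock: 8.35
eef_pos: [545.2, -328.0, 172.1]
eef_rot: [0.275, 0.962, 0.0, -0.0]
ft_force: [0.3, 0.3, -0.2]
width: 0.1
gripper_force: 0.0
[276.65540633 137.41408855] [276.58760829 138.02993565]
```

View pics/m4.png

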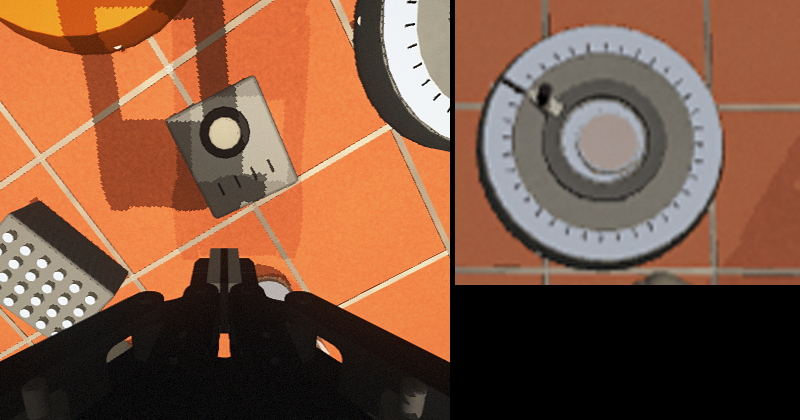

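```bash
python3 - <<'E'
from h import *
s=bot.get_state()
for z in (45,55):print(ray("wrist",278,132,z))
print(s["eef_pos"])
E
```

```text
[ 493.27355069 -295.05126561   45.        ]
[ 493.01262582 -294.87308905   55.        ]
[ 545.66372359 -327.34997933  172.19918522]
```

```bash
python3 -m crank '[-0.06,0.035,0,0,0,0, -0.103,0.063,0,0,0,0, -0.103,0.063,-0.1,0,0,0, -0.103,0.063,-0.18,0,0,0, -0.103,0.063,-0.21,0,0,0, -0.103,0.063,-0.21,0,0,0]'
python3 -m crank '[0,0,-0.005,0,0,0, 0,0,-0.01,0,0,0, 0,0,-0.01,0,0,0]'
```

```text
clock: 9.2
eef_pos: [494.0, -296.3, 66.9]
eef_rot: [0.274, 0.962, 0.0, -0.001]
ft_force: [-0.2, -0.1, 1.0]
width: 0.2
gripper_force: 0.0
clock: 9.57
eef_pos: [494.2, -297.2, 62.8]
eef_rot: [0.274, 0.962, -0.0, 0.0]
ft_force: [0.1, 0.3, 0.2]
width: -0.1
gripper_force: 0.0
```

```bash
python3 -m crank '[0,0,-0.005,0,0,0, 0,0,-0.01,0,0,0, 0,0,-0.01,0,0,0]'
```

```text
clock: 9.95
eef_pos: [494.3, -297.3, 57.4]
eef_rot: [0.275, 0.962, -0.0, 0.0]
ft_force: [0.7, 0.0, 2.6]
width: -0.1
gripper_force: 1.4
```

```bash
python3 -m crank '[0,0,-0.004,0,0,0, 0,0,-0.004,0,0,0]';python3 -m crank '[0,0,-0.003,0,0,0, 0,0,-0.003,0,0,0]'; python3 -m crank '[0,0,-0.003,0,0,0, 0,0,-0.003,0,0,0]'
```

```text
clock: 10.2
eef_pos: [494.3, -297.3, 55.4]
eef_rot: [0.274, 0.962, -0.0, 0.0]
ft_force: [-0.2, -1.5, 3.1]
width: -0.0
gripper_force: 1.8
clock: 10.45
eef_pos: [494.4, -297.3, 54.9]
eef_rot: [0.274, 0.962, -0.0, 0.0]
ft_force: [-2.8, -0.2, 15.1]
width: 0.3
gripper_force: 7.3
clock: 10.7
eef_pos: [494.4, -297.4, 54.6]
eef_rot: [0.274, 0.962, -0.0, 0.001]
ft_force: [-5.3, 2.3, 29.1]
width: -0.3
gripper_force: 14.3
```

```bash
python3 -m crank '[0,0,0.01,0,0,0, 0,0,0.03,0,0,0, 0,0,0.1,0,0,0, 0,0,0.2,0,0,0, 0.06,-0.04,0.25,0,0,0, 0.1,-0.063,0.25,0,0,0, 0.1,-0.063,0.25,0,0,0, 0.1,-0.063,0.25,0,0,0]'
python3 - <<'E'
from h import *
im=snap("wrist","w5");t=snap("top","t5");t0=cv2.imread("pics/top0.png")[:,:,::-1]
b=np.zeros((600,800,3),np.uint8)
b[:300,:400]=cv2.resize(im,(400,300));b[:300,400:]=cv2.resize(t,(400,300))
b[300:600,:360]=cv2.resize(t[170:270,280:400],(360,300));d=np.abs(t.astype(int)-t0).astype(np.uint8);b[300:600,400:]=cv2.resize(d,(400,300))
cv2.imwrite("pics/m5.png",b[:,:,::-1])
E
```

```text
clock: 11.7
eef_pos: [542.6, -327.7, 176.3]
eef_rot: [0.274, 0.962, 0.0, -0.001]
ft_force: [-0.8, 0.4, 0.8]
width: 0.2
gripper_force: 0.0
```

View pics/m5.png

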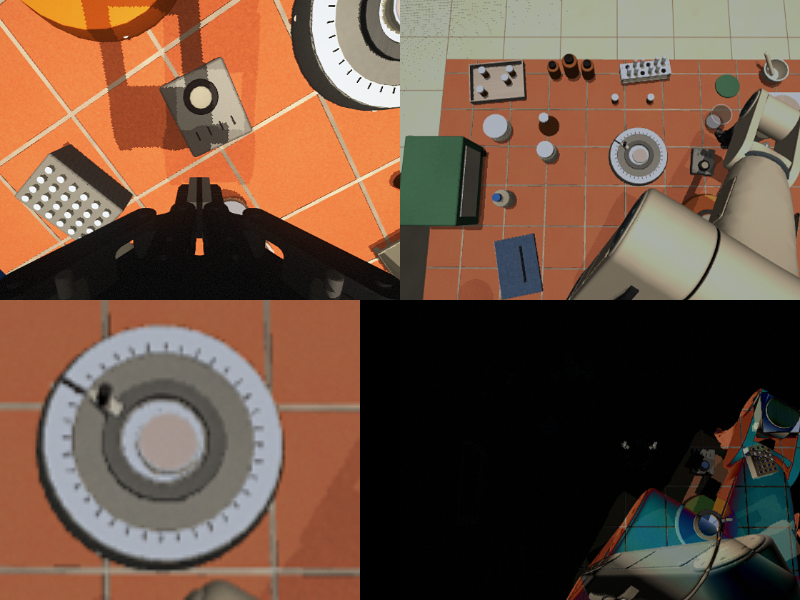

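The lever stands at the long mark, the switch at (200,97) is out, and the dish and loose things in view haven't moved. I'm handing in.

```bash
python3 -c "
from bench import bot
print(bot.close_job())"
```

```text
the job is handed in; nothing more can be done
None
```

I pushed the iris lever to the long mark (within about 1.5 mm by the wrist camera), pressed the lamp switch to its stop and let it spring out, and handed the job in; no pass/fail verdict came back.

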